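Fetch a degreased fitting from under the bench riser with tongs

ROBOT

A 6-joint arm with a two-finger parallel gripper is mounted at the origin on a cart in front of the work surface, level with it; the furniture and walls round the work are solid. World frame = base frame: x ahead of the robot, y to its left, z up, the work surface at z = 0. Lengths are in m, angles in rad, forces in N, time in s.
With the tool pointing down it reaches from about 0.25 to 0.725 m from the base axis. Payload 4 kg.
Tool frame: the origin (TCP) lies midway between the tips of the shut fingers; the grasp point (between the pads) lies 19 mm behind it; z points along the fingers, y is the line along which they close (so a half turn about z gives the same grasp; the last joint's range is limited). The gripper opens to 85 mm and grips with 20 to 120 N. Pads are 22 mm wide; open, the fingers measure 114 mm over their backs; the gripper's body (76 mm by 85 mm) begins 54 mm behind the grasp point. The pads swing forward as they close: fully open they stand 13 mm farther back than shut.
Start: joints at [-1.105, 0.241, 0.005, 1.335, 0, 1.571], TCP at [0.225, -0.447, 0.231] pointing down, gripper open.
Joint ranges: [-2.72, 2.72], [-1.05, 1.87], [-1.09, 1.28], [-1.99, 2.15], [-1.42, 1.44], [-3.14, 3.14]. Speed limits (rad/s): [2.79, 2.79, 3.14, 3.14, 3.14, 3.14].

INTERFACE

Orientations are given as a unit quaternion [x, y, z, w].
In Python, from workcell import monitor, vision, job gives the robot as it stands.
- The arm moves only by the tool move_arm, never from a script. Its argument "moves" is a list that holds one entry, the list of rows, each a list of 5 numbers: the shift along the world's x, y, z in m, then the turn about the world's z in degrees, then the opening in per cent of the stroke, from 0 (shut) to 100 (fully open). In form: [[[x, y, z, turn, gripper], ...]]. A call has 1 to 5 rows; each row is the pose to reach, as a shift and turn from the pose commanded when the call began; what a row does not reach only later rows make up. A row lasts 1/8 s, in which the tool goes at most 62.5 mm and 10.7 degrees, less where a joint would pass 70% of its speed; a pose out of reach is approached as far as the arm can. A call with a gripper value outside its range is refused whole. The fingers move at their own pace and stop on an object; the grip force is fixed at half the most. Time passes only in rows, so rows that repeat a pose let the fingers close. It gives the time, the measured TCP pose, the force, the opening and the grip force at its end, in the units of the state.
- monitor.get_obs(): the state, without advancing time (a new reading comes with each control period).
- vision.camera(name): name is "scene" or "side" or "wrist"; returns a dict with "color" (480x640x3 uint8, red, green, blue), "camera_matrix" (3x3 intrinsics, pixels), "k1" (the pictures are not rectified: a ray, as slopes to the right and down, at radius r is drawn at 1 + k1 r^2 times it, then the intrinsics apply), "eye" and "attitude" of the camera in the world; the wrist camera has in their place "hand_eye" (4x4, takes a point from camera to tool coordinates, whose origin is the TCP and whose axes are the flange's). Camera axes: x right, y up, looking along -z (the intrinsics and any distortion apply to the point x, -y, -z); pixel columns grow to the right and rows downward; lengths in m; the calibration is good to about 2 mm. A picture is of the moment at which its call begins: read the wrist's pose just before it. There is no depth.
- job.job_done(): hands the job in; it is judged then, once.
The state is a dict: "clock": time; "joint_pos": joint angles; "joint_vel": joint speeds; "tau": joint torques, N m; "eef_pos": TCP position; "tool_rot": TCP orientation; "ft_force": force on the tool from outside, world axes, zero at the start; "ft_torque": the same for the moment, N m; "grip_width": finger opening in m; "grasp_force": force on a finger pad.
Only numpy, scipy, OpenCV 4.12 (cv2) and the standard library are available. Lean on these libraries where they do the work, as an engineer would, in place of code of your own. Each camera call takes 0.05 s, during which the arm holds its last target. There are 200 camera calls.

TASK

The short brass pipe fitting standing under the grey bench riser has just been degreased, so it must not be touched by the gripper. Pick up the sprung tongs by their two black grip plates, reach in under the riser with them, close them on the fitting there, draw it out to the front and lift it, leaving the tall bolt that stands beside it where it is. Finish still squeezing the tongs, with the fitting held still in their tips in front of the riser, about 15 cm above the bench.

Things in the scene. Friction and masses are not known exactly. Their poses are not given: they have to be found in the camera images.
- tongs: Sprung tongs, 259 mm long, 0.14 kg, lying on the bench, arms side by side. Origin: on the bench under the pivot, a dark steel drum (32 mm across, 34 mm high) at the back end; x: along the centre line to the tips; z up. Both arms swing equally about the upright pivot; a spring holds them open, squeezing closes them. Balance point when empty: about 82 mm ahead of the pivot.
- tongs_left: The tongs' left steel arm (y > 0 in the tongs' frame); same origin as the tongs. A squeeze of 6.5 N on the grip plates just begins to close the arms, about 9 N brings the tip pads 24 mm apart. The pad gap changes 2.5 times as much as the width over the grip plates.
- tongs_right: The tongs' right steel arm (y < 0 in the tongs' frame); same origin as the tongs. At the tips the open arms measure about 85 mm over the outside.
- left_pad (a point): Centre of the inner face of the left black rubber tip pad, 227 mm ahead of the pivot, 13 mm above the tongs' underside. Pads are 28 mm long and reach from 4 to 22 mm above the underside; they are 60 mm apart at rest and close to about 10 mm.
- right_pad (a point): The same on the right tip pad.
- left_grip (a point): Centre of the outer face of the left black grip plate, 90 mm ahead of the pivot, 20 mm above the tongs' underside. The plate is 50 mm long and reaches from 0 to 36 mm above the underside. Width over both plates: 52 mm open at rest; 38 mm, plates parallel, when the pads are 24 mm apart.
- right_grip (a point): The same on the right grip plate; the fingers go on the outside of the two plates.
- fitting: The brass pipe fitting, 24 x 27 mm across its hexagonal foot, 34 mm high, about 0.07 kg, standing on its hexagon under the riser, about 30 mm behind the riser's front edge and about 80 mm left or right of its middle. Origin: centre of its underside, z up.
- bolt: A hexagon-headed bolt standing on its head, 67 mm high, head 20 x 23 mm, under the other half of the riser, about 160 mm to the side of the fitting. Origin: centre of its underside, z up. It stays where it is.
- riser: Grey steel bench riser (low shelf), fixed: 100 mm deep (x), 360 mm wide (y), roof underside 93 mm and top 97 mm above the bench, 4 mm side walls, open at front and back; a bearing and a blue carton (40 mm high) lie on it. Origin: on the bench under its middle; its -x axis points out of the open front, whose edge is at x = -50 mm.

How it is judged:
On the way:
1. under the riser, the tongs, squeezed by the gripper, are closed on the fitting with both arms (contact force between fitting and tongs_left above 0.5 N and contact force between fitting and tongs_right above 0.5 N and contact force between the fingers and tongs above 1 N and x of fitting in the frame of riser above -0.05 m), for 0.2 s.
At the end, for the whole second after the job is handed in: Gripper squeezes the tongs (>1 N), both arms press the still fitting (>0.5 N), which is >100 mm above the bench and >=15 mm in front of the riser's edge; it touches neither riser nor robot, the tongs do not touch the riser; bolt upright within 0.2 rad and 20 mm of its start (contact force between fitting and tongs_left above 0.5 N and contact force between fitting and tongs_right above 0.5 N and contact force between the fingers and tongs above 1 N and height (world z) of fitting above 0.1 m and x of fitting in the frame of riser below -0.065 m and contact force between each of fitting, tongs and riser below 0.05 N and contact force between fitting and the arm below 0.05 N and contact force between fitting and the fingers below 0.05 N and linear speed of fitting below 0.03 m/s and distance of bolt from where it was at the start of the episode below 0.02 m and angle between bolt's own z axis and vertical below 0.2 rad); the arm keeps its last pose, push and grip.
It fails at once if the gripper or arm touches the fitting (contact force between fitting and the fingers above 0.3 N or contact force between fitting and the arm above 0.3 N).
It fails at once if the bolt is knocked over or shifted by more than 20 mm (distance of bolt from where it was at the start of the episode above 0.02 m or angle between bolt's own z axis and vertical above 0.4 rad).
It also fails if it takes over 53 s, if anything falls off the work surface, if the arm or the gripper's body presses on something with over 40 N, if the wrist force passes 120 N, or if a joint passes its speed limit or range.

## Working session

There is one attempt and no reset: what is moved stays moved. The work goes in short steps, Python scripts to look and compute and a tool call to move; the robot and the scene stay as the last step left them, time stands still between calls to the robot, and variables do not carry over. Pictures are saved under pics/ and viewed, at most 10 in all, crops included, and the job is handed in when it is done.

Besides the shell and the picture viewer there is one more tool, called after "Request:" by a JSON object that holds its "method" and its "body", one argument or row to a line. move_arm: Moves the arm, as the interface text tells. Its arguments: {"type":"object","properties":{"moves":{"type":"array","items":{"type":"array","items":{"type":"array","items":{"type":"number"}}}}},"required":["moves"]}

```bash
mkdir -p pics && cat > h.py <<'E'
import numpy as np, cv2
from workcell import monitor, vision, job
from scipy.spatial.transform import Rotation as R
def rot(a):
    a=np.array(a,float)
    return a if a.shape==(3,3) else R.from_quat(a).as_matrix()
def snap(name,f=None):
    o=monitor.get_obs(); c=vision.camera(name)
    if 'hand_eye' in c:
        T=np.eye(4);T[:3,:3]=rot(o['tool_rot']);T[:3,3]=o['eef_pos'];M=T@np.array(c['hand_eye'])
        c['E'],c['A']=M[:3,3],M[:3,:3]
    else: c['E'],c['A']=np.array(c['eye']),rot(c['attitude'])
    if f: cv2.imwrite('pics/'+f,c['color'][:,:,::-1])
    return c
def ray(c,uv):
    K=np.array(c['camera_matrix'])
    D=np.array([c['k1'],0,0,0.])
    p=cv2.undistortPoints(np.array(uv,float).reshape(-1,1,2),K,D).reshape(-1,2)
    d=np.c_[p[:,0],-p[:,1],-np.ones(len(p))]
    return d@c['A'].T
def onz(c,uv,z):
    d=ray(c,uv); return c['E']+d*((z-c['E'][2])/d[:,2])[:,None]
def proj(c,P):
    q=(np.atleast_2d(P)-c['E'])@c['A']; s=np.c_[q[:,0]/-q[:,2],-q[:,1]/-q[:,2]]
    s=s*(1+c['k1']*(s**2).sum(1))[:,None]; K=np.array(c['camera_matrix'])
    return np.c_[s[:,0]*K[0,0]+K[0,2],s[:,1]*K[1,1]+K[1,2]]
E
python3 - <<'E'
from h import *
for n in('scene','side'):
    c=snap(n,n+'0.png');print(n,c['E'].round(3),c['A'].round(2).tolist(),c['k1'],np.array(c['camera_matrix'])[0])
print(monitor.get_obs())
E
```

```text
scene [0.039 0.952 0.576] [[-0.87, 0.25, -0.44], [-0.5, -0.4, 0.77], [0.01, 0.88, 0.47]] -0.01724765630787106 [486.69985566   0.         320.92046782]
side [0.223 0.988 0.543] [[-0.94, 0.16, -0.28], [-0.33, -0.42, 0.84], [0.02, 0.89, 0.45]] -0.12104003082096135 [490.37245127   0.         317.07318038]
{'clock': 0.1, 'joint_pos': array([-1.10499707e+00,  2.41329651e-01,  3.83691839e-03,  1.33522261e+00,
        1.39556518e-06,  1.57081331e+00]), 'joint_vel': array([-0.00047415, -0.00139942,  0.00484869,  0.000832  , -0.00147599,
        0.00261184]), 'tau': array([ 5.38615750e-04, -3.73138404e+01,  2.53010184e+01,  1.08302161e-02,
       -7.91237267e-05,  1.21291512e-05]), 'eef_pos': array([ 0.22430589, -0.44620804,  0.23049758]), 'tool_rot': array([ 9.73002765e-01,  2.30791461e-01, -2.20783444e-04, -9.33762394e-04]), 'ft_force': array([-0.15516779,  1.22551971, -0.11488966]), 'ft_torque': array([-0.00831185,  0.00514886, -0.00196719]), 'grasp_force': 0.0, 'grip_width': 0.08535441291604945}
```

View pics/scene0.png

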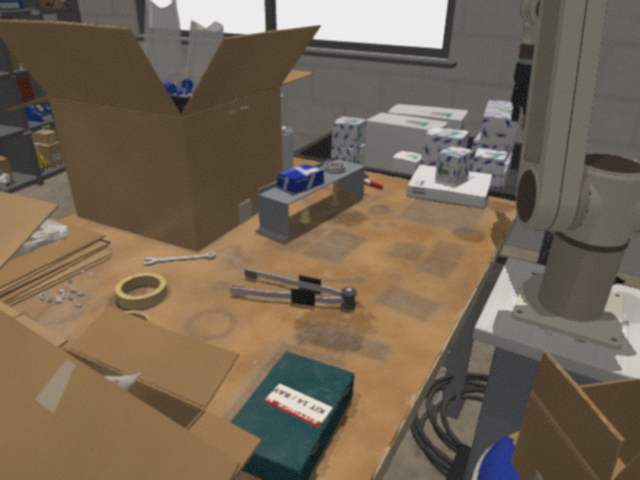

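View pics/side0.png

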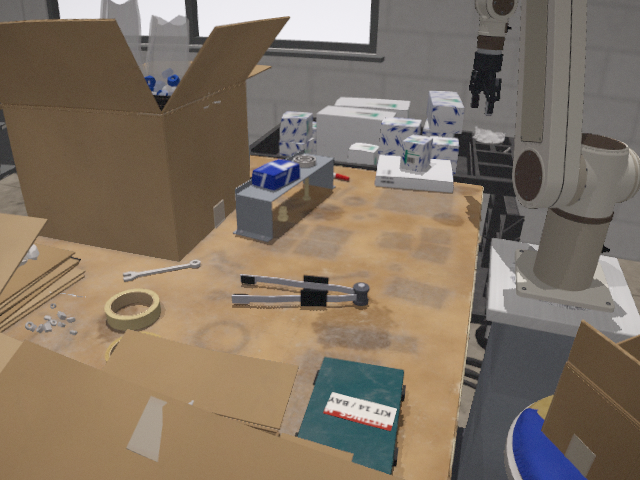

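The scene view shows the tongs' drum at about (348,297) with the tips to its left, and the riser at (310,200). The side view shows the drum at (361,294), and two brass objects under the riser near (283,213) and (308,188). I'll enlarge the riser and tongs.

```bash
python3 - <<'E'
from h import *
c=snap('side');im=c['color'][:,:,::-1]
a=cv2.resize(im[150:245,225:345],None,fx=6,fy=6,interpolation=cv2.INTER_CUBIC)[:,:]
cv2.imwrite('pics/crop1.png',a)
print('drum top',onz(c,[[361,287]],.034),'tips',onz(c,[[247,280],[238,299]],.02),'grips',onz(c,[[316,278],[314,293]],.036))
s=snap('scene')
print('drum top',onz(s,[[348,291]],.034),'tips',onz(s,[[250,273],[236,291]],.02))
print('riser front top corners',onz(c,[[271,197],[333,160],[236,190]],.097))
print('side objs',onz(c,[[283,220],[309,200]],0.0))
E
```

```text
drum top [[0.39026571 0.2227081  0.034     ]] tips [[0.61271636 0.25701858 0.02      ]
 [0.5991655  0.32222191 0.02      ]] grips [[0.47947786 0.22552972 0.036     ]
 [0.46591857 0.27566192 0.036     ]]
drum top [[0.39053106 0.22086989 0.034     ]] tips [[0.61265311 0.25002572 0.02      ]
 [0.59453972 0.32024322 0.02      ]]
riser front top corners [[ 0.66355359  0.02027306  0.097     ]
 [ 0.60986022 -0.29324521  0.097     ]
 [ 0.76025751  0.01081894  0.097     ]]
side objs [[ 0.66882623 -0.06181551  0.        ]
 [ 0.65108923 -0.2090473   0.        ]]
```

View pics/crop1.png

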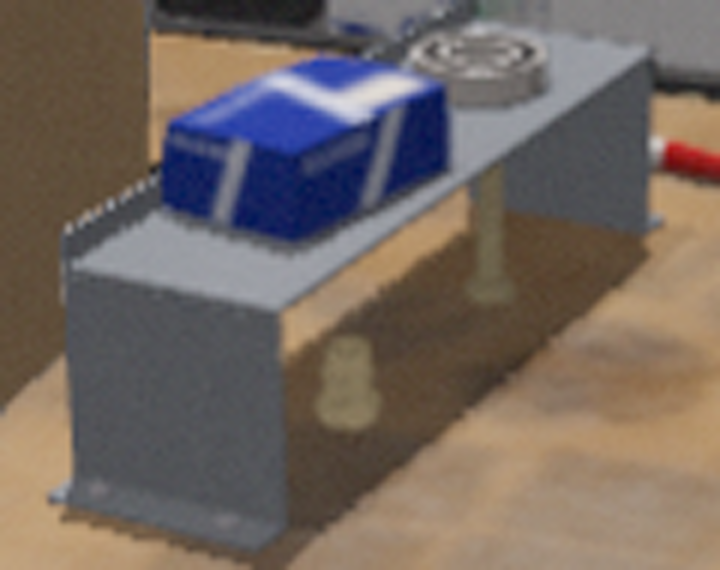

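The crop shows the fitting's foot at about crop (348,410), which is (283,218) in the side picture, so it stands in the riser's near (+y) half. The bolt is at (307,199) in the far half. I'll move toward the tongs.

Request:
{"method": "move_arm", "body": {
  "moves": [
    [[0.02, 0.055, 0.01, 0, 100], [0.04, 0.11, 0.02, 0, 100], [0.06, 0.165, 0.03, 0, 100], [0.08, 0.22, 0.04, 0, 100], [0.1, 0.275, 0.05, 0, 100]]
  ]
}}

```text
clock: 0.82
eef_pos: [0.3248, -0.17, 0.2816]
tool_rot: [0.973, 0.23, 0.0, 0.0]
ft_force: [2.7, 0.3, -0.9]
grip_width: 0.0855
grasp_force: 0.0
```

```bash
python3 - <<'E'
from h import *
o=monitor.get_obs();print(o['clock'],o['joint_pos'].round(2),o['eef_pos'].round(3),R.from_quat(o['tool_rot']).as_matrix().round(2).tolist())
E
```

```text
0.825 [-0.48 -0.05 -0.19  1.43  0.    2.19] [ 0.325 -0.17   0.282] [[0.89, 0.45, 0.0], [0.45, -0.89, -0.0], [0.0, 0.0, -1.0]]
```

Request:
{"method": "move_arm", "body": {
  "moves": [
    [[0.01, 0.028, 0, 10.5, 100], [0.02, 0.056, 0, 21, 100], [0.03, 0.084, 0, 31.5, 100], [0.04, 0.112, 0, 42, 100], [0.05, 0.14, 0, 52.5, 100]]
  ]
}}

```text
clock: 1.45
eef_pos: [0.3747, -0.0307, 0.2812]
tool_rot: [0.769, 0.64, -0.0, 0.0]
ft_force: [0.8, -1.0, 0.1]
grip_width: 0.0852
grasp_force: 0.0
```

Request:
{"method": "move_arm", "body": {
  "moves": [
    [[0.01, 0.028, 0, 10.5, 100], [0.02, 0.056, 0, 21, 100], [0.03, 0.084, 0, 31.5, 100], [0.04, 0.112, 0, 42, 100], [0.05, 0.14, 0, 52.5, 100]]
  ]
}}

```text
clock: 2.08
eef_pos: [0.4247, 0.1092, 0.2812]
tool_rot: [0.406, 0.914, -0.0, -0.0]
ft_force: [-0.5, -0.1, -0.1]
grip_width: 0.0859
grasp_force: 0.0
```

Request:
{"method": "move_arm", "body": {
  "moves": [
    [[0, 0.02, 0, 10.5, 100], [0, 0.05, 0, 21, 100], [0, 0.07, 0, 31.5, 100], [0, 0.1, 0, 42, 100], [0, 0.12, 0, 52.5, 100]]
  ]
}}

```text
clock: 2.7
eef_pos: [0.4244, 0.2294, 0.281]
tool_rot: [-0.04, 0.999, -0.0, -0.0]
ft_force: [-0.0, -0.3, 0.4]
grip_width: 0.0857
grasp_force: 0.0
```

Request:
{"method": "move_arm", "body": {
  "moves": [
    [[0, 0, 0, 10, 100], [0, 0, 0, 13.5, 100], [0, 0, 0, 13.5, 100]]
  ]
}}

```text
clock: 3.08
eef_pos: [0.4244, 0.2283, 0.2811]
tool_rot: [-0.153, 0.988, -0.0, -0.0]
ft_force: [0.2, 0.1, -0.2]
grip_width: 0.0855
grasp_force: 0.0
```

```bash
python3 - <<'E'
from h import *
c=snap('wrist','w1.png');o=monitor.get_obs();print(o['clock'],o['joint_pos'].round(2),o['eef_pos'].round(3),R.from_quat(o['tool_rot']).as_matrix().round(3).tolist(),c['E'],c['A'].round(2).tolist())
t=np.deg2rad(17.4)
for P in([.39,.222,.034],[.606,.29,.01],[.476,.249,.036]): print(proj(c,P).round())
E
```

```text
3.125 [0.49 0.19 0.07 1.45 0.   0.19] [0.424 0.228 0.281] [[-0.953, -0.303, -0.0], [-0.303, 0.953, -0.0], [0.0, -0.0, -1.0]] [0.34706216 0.20350861 0.42319747] [[-0.3, -0.9, -0.3], [0.95, -0.29, -0.09], [-0.0, -0.31, 0.95]]
[[323. 175.]]
[[322. 345.]]
[[322. 255.]]
```

View pics/w1.png

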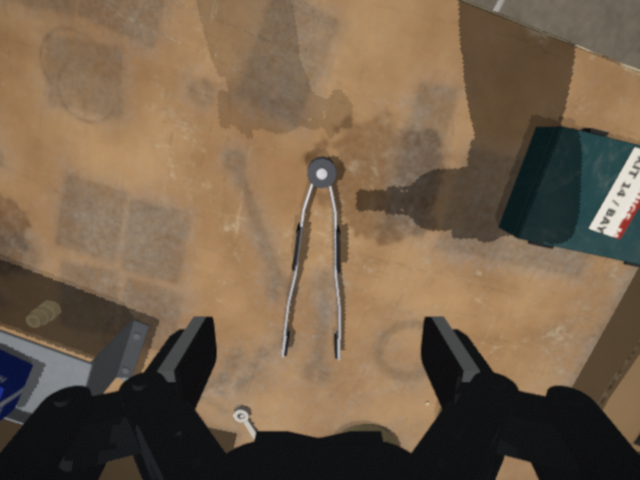

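The wrist view shows the tongs' drum at (321,173), grip plates near (297,247) and (339,250), and tips at (285,355) and (338,357). The fitting is just visible at about (43,314), left of the image, under the riser.

```bash
python3 - <<'E'
from h import *
c=snap('wrist')
d=onz(c,[[321,173]],.034)[0];t=onz(c,[[285,355],[338.5,357]],.022);g=onz(c,[[297,247],[339,250]],.036)
print(d,t,g,g.mean(0))
m=t.mean(0);v=(m-d)[:2];print(np.linalg.norm(v),np.linalg.norm(t[0]-t[1]),np.linalg.norm(g[0]-g[1]));v/=np.linalg.norm(v);print('yaw',np.degrees(np.arctan2(v[1],v[0])),'grasp',d[:2]+.09*v)
# grey-level edge of fitting
im=c['color'][295:335,15:75].astype(int)
print('fit bottom/top guess',onz(c,[[50,310],[34,320]],0),onz(c,[[34,320]],.034))
print('riser near front corner top',onz(c,[[137,323]],.097), onz(c,[[153,322]],0))
cv2.imwrite('pics/w1c.png',cv2.resize(c['color'][240:400,0:200,::-1],None,fx=4,fy=4,interpolation=2)[:600])
E
```

```text
[0.38896918 0.21944883 0.034     ] [[0.62787834 0.24660955 0.022     ]
 [0.60954086 0.31427434 0.022     ]] [[0.47586321 0.21866733 0.036     ]
 [0.4648209  0.26524139 0.036     ]] [0.47034205 0.24195436 0.036     ]
0.23769900819840561 0.07010553795788642 0.04786517963982874
yaw 14.868300751098124 grasp [0.47595582 0.24254266]
fit bottom/top guess [[ 0.67209339 -0.06818599  0.        ]
 [ 0.69430142 -0.08797601  0.        ]] [[ 0.66640941 -0.06456305  0.034     ]]
riser near front corner top [[0.58501911 0.08213214 0.097     ]] [[0.64761736 0.06638768 0.        ]]
```

View pics/w1c.png

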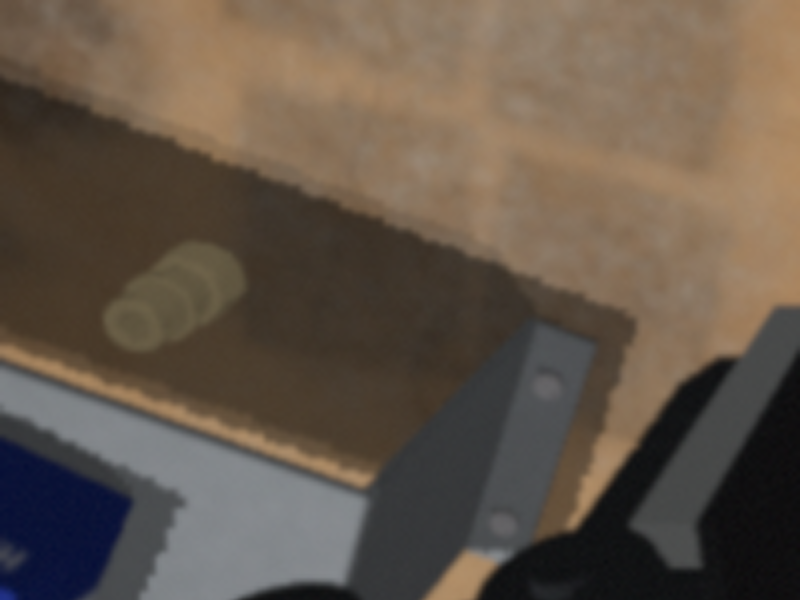

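```bash
python3 - <<'E'
from h import *
c=snap('wrist')
e=onz(c,[[0,330.5],[92,362.5]],.095);v=(e[1]-e[0])[:2];print('edge',e,np.degrees(np.arctan2(v[0],v[1])))
f=onz(c,[[133.2,320],[119,376]],0);v=(f[1]-f[0])[:2];print('foot',f,np.degrees(np.arctan2(v[1],v[0])),np.linalg.norm(v))
print('fit',onz(c,[[50.5,309.5]],.006),onz(c,[[33,321]],.034))
s=snap('side');e=onz(s,[[272,201.5],[333.5,159]],.097);v=(e[0]-e[1])[:2];print(e,np.degrees(np.arctan2(v[0],v[1])),np.linalg.norm(v))
E
```

```text
edge [[ 0.64082637 -0.05696493  0.095     ]
 [ 0.65061669  0.0414457   0.095     ]] 5.681346397997234
foot [[0.65293098 0.04039887 0.        ]
 [0.7494325  0.03394139 0.        ]] -3.8282840208228364 0.09671733300572617
fit [[ 0.66667758 -0.06388016  0.006     ]] [[ 0.66839523 -0.06581959  0.034     ]]
[[ 0.65062886  0.04377256  0.097     ]
 [ 0.61122612 -0.30240037  0.097     ]] 6.493679913456402 0.3484081908469449
```

Request:
{"method": "move_arm", "body": {
  "moves": [
    [[0.03, 0.01, -0.04, -1, 100], [0.051, 0.0145, -0.09, -2.4, 100], [0.051, 0.0145, -0.14, -2.4, 100], [0.051, 0.0145, -0.19, -2.4, 100], [0.051, 0.0145, -0.21, -2.4, 100]]
  ]
}}

```text
clock: 3.9
eef_pos: [0.4734, 0.2414, 0.0678]
tool_rot: [-0.133, 0.991, -0.001, -0.003]
ft_force: [-0.6, -0.1, 0.8]
grip_width: 0.0852
grasp_force: 0.0
```

Request:
{"method": "move_arm", "body": {
  "moves": [
    [[0, 0, -0.03, 0, 100], [0, 0, -0.055, 0, 100], [0, 0, -0.069, 0, 100], [0, 0, -0.069, 0, 65], [0, 0, -0.069, 0, 58]]
  ]
}}

```text
clock: 4.53
eef_pos: [0.4765, 0.2431, 0.0034]
tool_rot: [-0.133, 0.991, 0.0, 0.001]
ft_force: [-1.3, -1.6, 11.5]
grip_width: 0.0516
grasp_force: 9.0
```

Request:
{"method": "move_arm", "body": {
  "moves": [
    [[0, 0, 0, 0, 56], [0, 0, 0, 0, 54], [0, 0, 0, 0, 54]]
  ]
}}

```text
clock: 4.9
eef_pos: [0.477, 0.2434, 0.0043]
tool_rot: [-0.133, 0.991, 0.001, 0.002]
ft_force: [-0.5, -0.6, 5.5]
grip_width: 0.0463
grasp_force: 8.5
```

```bash
python3 - <<'E'
from h import *
c=snap('wrist','w2.png')
E
```

```text
(no output)
```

View pics/w2.png

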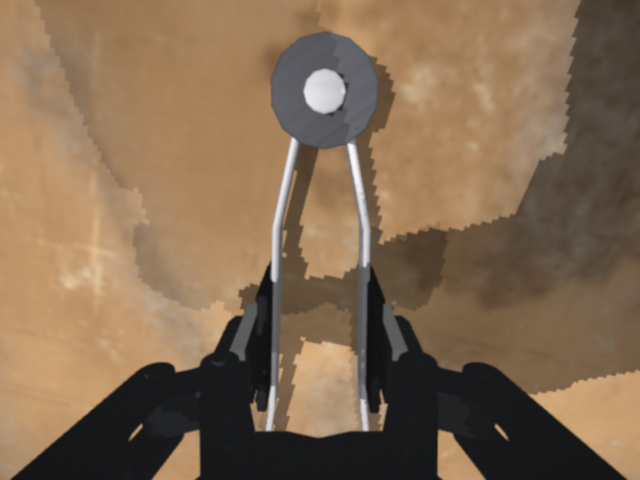

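The grip plates sit between the fingers, symmetric about the column near 320, with the drum centred at (324,90). Lifting a little and carrying.

Request:
{"method": "move_arm", "body": {
  "moves": [
    [[0, 0, 0.01, 0, 53], [0, 0, 0.025, 0, 53], [-0.005, -0.03, 0.035, -3, 53], [-0.01, -0.06, 0.035, -7, 53], [-0.02, -0.1, 0.035, -11, 53]]
  ]
}}

```text
clock: 5.58
eef_pos: [0.4565, 0.1426, 0.0386]
tool_rot: [-0.037, 0.999, 0.0, 0.001]
ft_force: [0.7, -0.8, -0.9]
grip_width: 0.0455
grasp_force: 6.9
```

Request:
{"method": "move_arm", "body": {
  "moves": [
    [[-0.01, -0.05, 0, -4, 53], [-0.02, -0.1, 0, -7, 53], [-0.03, -0.14, 0, -10, 53], [-0.035, -0.18, 0, -10.5, 53], [-0.035, -0.18, 0, -10.5, 53]]
  ]
}}

```text
clock: 6.2
eef_pos: [0.4206, -0.0394, 0.0383]
tool_rot: [0.057, 0.998, -0.0, 0.001]
ft_force: [0.6, 1.1, -1.2]
grip_width: 0.0455
grasp_force: 6.9
```

```bash
python3 - <<'E'
from h import *
o=monitor.get_obs();c=snap('wrist','w3.png');s=snap('side');cv2.imwrite('pics/s3.png',cv2.resize(s['color'][140:340,220:440,::-1],None,fx=3,fy=3,interpolation=2))
print(o['clock'],o['eef_pos'],o['ft_force'],o['ft_torque'],o['grip_width'],o['grasp_force'])
A=rot(o['tool_rot']);u=-A[:,0];print('yaw',np.degrees(np.arctan2(u[1],u[0])),'tilt',A[2])
# drum centre from wrist colour
hsv=c['color'].astype(int)
b=np.hstack([c['color'][:,:,::-1][:240]]);a=cv2.imread('pics/s3.png')
can=np.zeros((600,660,3),np.uint8);can[:]=a
cv2.imwrite('pics/s3.png',can)
for z in(.04,.07):
  P=onz(c,[[324,90]],z)[0];print(z,P,(P-o['eef_pos'])@u,(P-o['eef_pos'])@A[:,1])
E
```

```text
6.2 [ 0.42055869 -0.03936839  0.03826039] [ 0.55902261  1.12007966 -1.23621834] [-0.00074662  0.00040317  0.00910262] 0.04548642474417419 6.893958610016853
yaw -6.489978517978488 tilt [-1.18912826e-03 -3.22012548e-04 -9.99999241e-01]
0.04 [ 0.3269005  -0.02706016  0.04      ] -0.09444704933056036 0.0016426262032626512
0.07 [ 0.32963573 -0.02778761  0.07      ] -0.0916114548246782 0.0012193402223584174
```

View pics/s3.png

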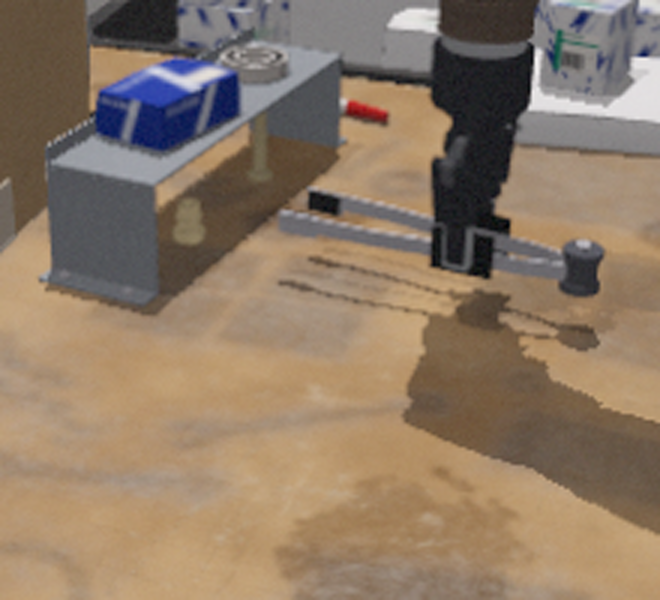

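View pics/w3.png

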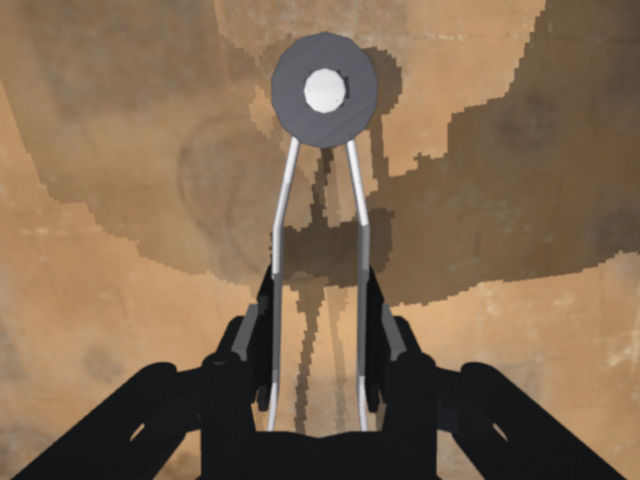

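The side crop shows the tongs held level with tips at crop (283,213) and (310,193), on the fitting's line at crop (188,238). The wrist view is unchanged from before, with the drum at (324,90), so nothing slipped.

```bash
python3 - <<'E'
from h import *
o=monitor.get_obs();s=snap('side');u=-rot(o['tool_rot'])[:2,0];v=np.array([-u[1],u[0]])
T=onz(s,[[220+281/3,140+211/3],[220+310/3,140+191/3]],.057);print(T)
D=onz(s,[[220+582/3,140+246/3]],.069);print('drum',D)
F=np.array([.6675,-.065])
for n,p in(('T',T.mean(0)),('D',D[0]),('tool',o['eef_pos'])):print(n,(p[:2]-F)@u,(p[:2]-F)@v)
E
```

```text
[[ 0.57412403 -0.02810322  0.057     ]
 [ 0.56512682 -0.0746508   0.057     ]]
drum [[ 0.33292777 -0.02562706  0.069     ]]
T -0.09877736663584302 0.0028344629785171764
D -0.33687116873395473 0.0025368667878451073
tool -0.24797749080574222 0.00048769985678980693
```

Request:
{"method": "move_arm", "body": {
  "moves": [
    [[0, 0, -0.015, 0, 53], [0, 0, -0.029, 0, 53], [0.02, -0.003, -0.029, 0, 53], [0.035, -0.005, -0.029, 0, 53], [0.045, -0.006, -0.029, 0, 53]]
  ]
}}

```text
clock: 6.98
eef_pos: [0.4667, -0.0421, 0.0084]
tool_rot: [0.053, 0.999, 0.0, 0.0]
ft_force: [-0.7, -0.1, -1.7]
grip_width: 0.0456
grasp_force: 6.9
```

Request:
{"method": "move_arm", "body": {
  "moves": [
    [[0.02, -0.0024, 0, 0, 53], [0.04, -0.0048, 0, 0, 53], [0.055, -0.0066, 0, 0, 53], [0.067, -0.008, 0, 0, 53], [0.067, -0.008, 0, 0, 53]]
  ]
}}

```text
clock: 7.6
eef_pos: [0.5334, -0.0508, 0.0083]
tool_rot: [0.054, 0.999, 0.0, 0.0]
ft_force: [0.6, 0.6, -1.2]
grip_width: 0.0453
grasp_force: 6.9
```

```bash
python3 - <<'E'
from h import *
o=monitor.get_obs();print(o['eef_pos'],o['ft_force'])
s=snap('side');cv2.imwrite('pics/s4.png',cv2.resize(s['color'][160:290,230:400,::-1],None,fx=4,fy=4,interpolation=2))
E
```

```text
[ 0.53335481 -0.05084441  0.00831043] [ 0.55037503  0.56988065 -1.22186588]
```

View pics/s4.png

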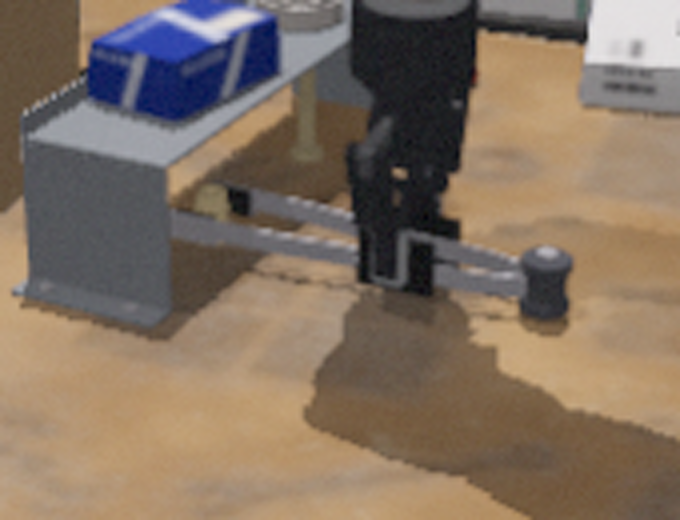

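The side crop shows the fitting (crop (212,200)) between the arms, with the far pad ending at crop x=250, so the pads may be a few mm short. I'll advance 4 mm and close gently.

Request:
{"method": "move_arm", "body": {
  "moves": [
    [[0.004, -0.0005, 0, 0, 53], [0.004, -0.0005, 0, 0, 49], [0.004, -0.0005, 0, 0, 46], [0.004, -0.0005, 0, 0, 43], [0.004, -0.0005, 0, 0, 43]]
  ]
}}

```text
clock: 8.28
eef_pos: [0.5363, -0.0517, 0.0084]
tool_rot: [0.054, 0.999, 0.0, -0.0]
ft_force: [-1.1, 0.4, -0.2]
grip_width: 0.0377
grasp_force: 44.2
```

Request:
{"method": "move_arm", "body": {
  "moves": [
    [[0, 0, 0, 0, 40], [0, 0, 0, 0, 36], [0, 0, 0, 0, 36], [0, 0, 0, 0, 36]]
  ]
}}

```text
clock: 8.78
eef_pos: [0.5366, -0.0518, 0.0083]
tool_rot: [0.054, 0.999, -0.0, 0.0]
ft_force: [-0.3, -0.2, -0.3]
grip_width: 0.037
grasp_force: 59.8
```

Request:
{"method": "move_arm", "body": {
  "moves": [
    [[0, 0, 0.005, 0, 36], [0, 0, 0.012, 0, 36], [-0.015, 0.002, 0.012, 0, 36], [-0.03, 0.0035, 0.012, 0, 36], [-0.05, 0.006, 0.012, 0, 36]]
  ]
}}

```text
clock: 9.4
eef_pos: [0.4868, -0.0458, 0.0208]
tool_rot: [0.054, 0.999, -0.0, 0.001]
ft_force: [-0.6, 0.5, -3.2]
grip_width: 0.0373
grasp_force: 60.1
```

Request:
{"method": "move_arm", "body": {
  "moves": [
    [[-0.02, 0.0025, 0, 0, 36], [-0.04, 0.005, 0, 0, 36], [-0.06, 0.007, 0, 0, 36], [-0.08, 0.0095, 0, 0, 36], [-0.09, 0.0105, 0, 0, 36]]
  ]
}}

```text
clock: 10.02
eef_pos: [0.3957, -0.0351, 0.0206]
tool_rot: [0.054, 0.999, 0.0, -0.0]
ft_force: [-0.1, -0.4, -2.4]
grip_width: 0.0373
grasp_force: 60.1
```

Request:
{"method": "move_arm", "body": {
  "moves": [
    [[0, 0, 0.02, 0, 36], [0, 0, 0.05, 0, 36], [0, 0, 0.08, 0, 36], [0, 0, 0.11, 0, 36], [0, 0, 0.132, 0, 36]]
  ]
}}

```text
clock: 10.65
eef_pos: [0.3976, -0.0354, 0.1542]
tool_rot: [0.054, 0.999, -0.0, 0.001]
ft_force: [-0.1, -0.0, -2.7]
grip_width: 0.037
grasp_force: 60.4
```

Request:
{"method": "move_arm", "body": {
  "moves": [
    [[0, 0, 0, 0, 36], [0, 0, 0, 0, 36], [0, 0, 0, 0, 36]]
  ]
}}

```text
clock: 11.02
eef_pos: [0.3957, -0.0351, 0.1512]
tool_rot: [0.054, 0.999, 0.0, -0.001]
ft_force: [-0.6, 0.8, -2.3]
grip_width: 0.0371
grasp_force: 60.4
```

```bash
python3 - <<'E'
from h import *
s=snap('side');cv2.imwrite('pics/s5.png',cv2.resize(s['color'][100:260,220:420,::-1],None,fx=3.5,fy=3.5,interpolation=2))
E
```

```text
(no output)
```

View pics/s5.png

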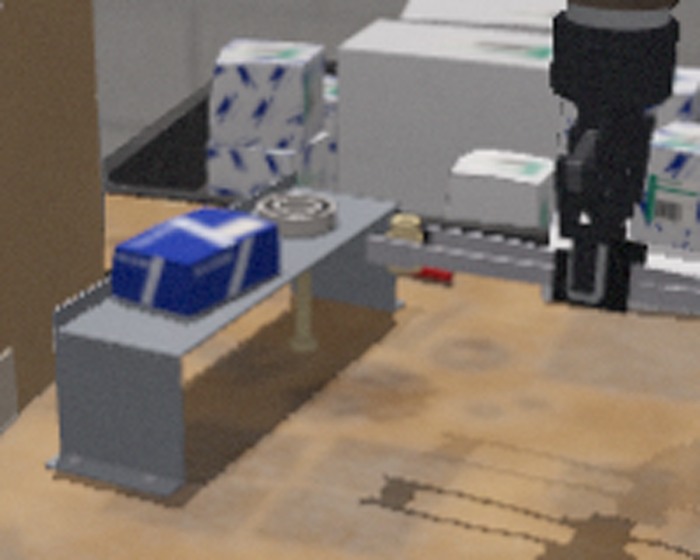

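The side crop shows the fitting held in the tips at crop (407,235), clear in front of the riser. The bolt is still standing at crop (302,315). Handing in.

```bash
python3 -c "
from workcell import job;print(job.job_done())"
```

```text
the job is handed in; nothing more can be done
None
```

I handed the job in with the fitting held in the squeezed tongs, in front of the riser and about 15 cm up, and the bolt still standing where it was; the hand-in call did not report a verdict.

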